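# Clip a specimen tube into the desk label reader

### The job

Take the orange-capped specimen tube from its blue rest and snap it down sideways into both spring clips of the desk label reader, base towards the yellow end stop but about a centimetre short of it. Once it is fully down in both clips, slide it gently along in the clips until its base touches the end stop (push well under 20 N), then let go of it. Do not ram the tube down into the reader (25 N is plenty), and leave the sanitizer bottle, the jar and the mouse where they are.

Things in the scene. Friction and masses are not known exactly. Their poses are not given: they have to be found in the camera images.
- tube_grip (a point): Centre of the specimen tube's plain white barrel, on its axis: the place to grasp. Rigid cylinder lying level, barrel 28 mm in diameter, 120 mm long (60 mm either side of this point), about 60 g. x axis: along the tube from its flat base towards its orange cap (32 mm in diameter, from x = +60 to +82 mm). It may be rolled about x, so its y and z have no fixed sense.
- tube_base (a point): Centre of the tube's flat base, on its axis, 60 mm from tube_grip on the side away from the cap. Same axes as tube_grip.
- rest: Blue fixed rest on which the tube lies at the start: a plate 130 x 70 x 8 mm with two V supports, 10 mm thick along x and 34 mm high, centred 42 mm either side of the middle. x runs along the tube, origin in the middle of its underside on the desk. The tube's axis lies 40 mm above the desk; between the supports it is free down to the plate.
- reader: Grey fixed label reader: a plate 150 x 76 x 12 mm (x = -83 to +67 mm) with a red window, two steel C-shaped spring clips and a yellow end stop. Origin on the desk half-way between the clips; x runs along the tube's seat from the stop towards the open end, where the cap goes; z up. Clips centred at x = -36 and +36 mm, 10 mm thick along x; between them it is free down to the plate.
- clip_mid (a point): Point on the seated tube's axis half-way between the clips, 46 mm above the desk, axes as reader. The clips open upwards: 37 mm wide at the top (67 mm above the desk), 21 mm at the lips (55 mm), rigid floor at 32 mm. Pushing the tube in takes 10 to 15 N in all; the push falls off as it snaps in, then rises steeply on the floor. Sliding it along x once seated takes 4 to 8 N.
- stop_face (a point): Centre of the yellow end stop's face that the tube's base must touch: x = -63 mm, y = 0, 46 mm above the desk in the reader's axes, looking along +x. The stop is a rigid block 10 mm thick, 30 mm wide, reaching 60 mm above the desk. When the base touches it, tube_grip is at x = -3 mm.
- sanitizer: Loose clear sanitizer bottle with blue cap, 56 mm in diameter, 130 mm tall, standing on the desk; origin in the middle of its underside.
- jar: Loose clear specimen jar with yellow lid, 60 mm in diameter, 60 mm tall, standing on the desk; origin in the middle of its underside.
- mouse: Loose black computer mouse, 100 x 58 x 32 mm, on the desk; origin in the middle of its underside.
- end_stop: The yellow end stop itself, a rigid block fixed to the reader; origin at the foot of the face that the tube's base touches, in the middle of its width, on the reader's plate (12 mm above the desk); x as reader, away from the block. Keep the tube's push on it under 20 N.
Not all that is in view belongs to the job. Of the things that look like the part that bears tube_grip, the middle-sized one is meant.

How it is judged:
By the outcome, as a careful person would: the job done as asked, in the order asked, and still so for the second after the job is handed in, with the robot touching nothing.
It also fails if it takes over 61 s, if anything falls off the work surface, if the arm or the gripper's body presses on something with over 40 N, if the wrist force passes 120 N, or if a joint passes its speed limit or range.

### The arm

A 6-joint arm with a two-finger parallel gripper is mounted at the origin on the work surface. World frame = base frame: x ahead of the robot, y to its left, z up, the work surface at z = 0. Lengths are in mm, angles in rad, forces in N, time in s.
With the tool pointing down it reaches from about 350 to 875 mm from the base axis. Payload 4.2 kg.
Tool frame: the origin (TCP) lies at the very end of the fingers, on their centre line; the grasp point (between the pads) lies 19 mm behind it; z points along the fingers, y is the line along which they close (so a half turn about z gives the same grasp; the last joint's range is limited). The gripper opens to 85 mm and grips with 20 to 120 N. Pads are 22 mm wide; open, the fingers measure 114 mm over their backs; the gripper's body (76 mm by 85 mm) begins 54 mm behind the grasp point. The pads swing forward as they close: fully open they stand 13 mm farther back than shut.
Start: joints at [1.412, 0.385, 0.008, 0, -1.194, -0.259], TCP at [253.561, 571.232, 231.312] pointing down, gripper open.
Joint ranges: [-3.14, 3.14], [-1.21, 2.06], [-1.07, 1.41], [-3.16, 2.05], [-2.99, -0.16], [-3.1, 3.1]. Speed limits (rad/s): [2.79, 2.79, 3.14, 3.14, 3.14, 3.14].

### API

Orientations are given as a unit quaternion [x, y, z, w].
In Python, from bench import arm gives the robot as it stands.
- The arm moves only by the tool servo_tool, never from a script. Its argument "rows" is a list that holds one entry, the list of rows, each a list of 7 numbers: the finger opening in mm, from 0 to 85.4, then the shift along the tool's x, y, z in mm, then the turn, a rotation vector about the tool's x, y, z in rad. A call has 1 to 10 rows; each row is the pose to reach, as a shift and turn from the pose commanded when the call began, along the tool's axes at that moment; what a row does not reach only later rows make up. A row lasts 1/8 s, in which the tool goes at most 62.5 mm and 10.7 degrees, less where a joint would pass 70% of its speed; a pose out of reach is approached as far as the arm can. A call with a gripper value outside its range is refused whole. The fingers move at their own pace and stop on an object; the grip force is fixed at half the most. Time passes only in rows, so rows that repeat a pose let the fingers close. It gives the time, the measured TCP pose, the force, the opening and the grip force at its end, in the units of the state.
- arm.read_state(): the state, without advancing time (a new reading comes with each control period).
- arm.get_image(name): name is "scene" or "top" or "wrist"; returns the picture (480x640x3 uint8, red, green, blue); there is no depth.
- arm.camera_params(name): a dict with "intrinsics" (3x3 intrinsics, pixels), "R" (3x3) and "t" (3): a world point X has camera coordinates R X + t. Camera axes: x right, y down, z forward; pixel columns grow to the right and rows downward; lengths in mm; the calibration is good to about 2 mm. The wrist camera is an equidistant fisheye: a pixel r from the principal point sees the ray r / f radians off the axis. A picture is of the moment at which its call begins: read the wrist's pose just before it. camera_params takes no time and is no camera call; for the wrist camera it gives the pose at the moment of the call.
- arm.job_done(): hands the job in; it is judged then, once.
The state is a dict: "clock": time; "joints": joint angles; "joint_vel": joint speeds; "joint_efforts": joint torques, N m; "position": TCP position; "ee_rot": TCP orientation; "contact_force": force on the tool from outside, world axes, zero at the start; "wrist_torque": the same for the moment, N m; "gripper_width": finger opening in mm; "grasp_force": force on a finger pad.
Only numpy, scipy, OpenCV 4.12 (cv2) and the standard library are available. Lean on these libraries where they do the work, as an engineer would, in place of code of your own. Each camera call takes 0.05 s, during which the arm holds its last target. There are 200 camera calls.

## Working session

There is one attempt and no reset: what is moved stays moved. The work goes in short steps, Python scripts to look and compute and a tool call to move; the robot and the scene stay as the last step left them, time stands still between calls to the robot, and variables do not carry over. Pictures are saved under pics/ and viewed, at most 10 in all, crops included, and the job is handed in when it is done.

Besides the shell and the picture viewer there is one more tool, called after ">>>" in YAML: its name, and indented under it one key for each argument. servo_tool: Moves the arm, as the interface text tells. Its arguments: {"type":"object","properties":{"rows":{"type":"array"}},"required":["rows"]}

```bash
mkdir -p pics; ls
python3 - <<'E'
from bench import arm
import cv2,numpy as np
s=arm.read_state(); print(s)
for n in("top","scene"):
    im=arm.get_image(n); cv2.imwrite(f"pics/{n}0.png",im[:,:,::-1]); p=arm.camera_params(n); print(n,p)
E
```

```text
pics
{'clock': 0.0, 'joints': array([ 1.41163185e+00,  3.85556688e-01,  6.61954824e-03, -5.05749005e-04,
       -1.19395907e+00, -2.58592125e-01]), 'joint_vel': array([-0.00040377, -0.00083873, -0.00218878,  0.00017721,  0.00019194,
        0.00086385]), 'joint_efforts': array([-7.31522550e-05, -3.92285693e+01,  1.88402510e+01,  4.18643385e+00,
       -4.62288590e-03,  5.79583443e-06]), 'position': array([253.3189954 , 570.73121679, 230.21802258]), 'ee_rot': array([ 9.78244211e-01, -2.07453864e-01, -1.82567746e-04,  1.06032433e-03]), 'contact_force': array([ 1.29504622, -0.7776328 ,  0.10121877]), 'wrist_torque': array([ 0.00490381,  0.04960367, -0.00248751]), 'grasp_force': 0.0, 'gripper_width': 85.39236745585298}
top {'intrinsics': array([[591.89402124,   0.        , 318.462971  ],
       [  0.        , 591.89402124, 248.1862497 ],
       [  0.        ,   0.        ,   1.        ]]), 'R': array([[ 0.00845787, -0.99969514,  0.02319677],
       [-0.9958322 , -0.01052734, -0.09059475],
       [ 0.09081134, -0.02233386, -0.99561765]]), 't': array([ -10.15539465,  566.56416822, 1035.35968616])}
scene {'intrinsics': array([[467.7573876 ,   0.        , 311.03470241],
       [  0.        , 467.7573876 , 246.09533897],
       [  0.        ,   0.        ,   1.        ]]), 'R': array([[-0.85963395,  0.51063674, -0.01672084],
       [ 0.31277941,  0.50010832, -0.80750276],
       [-0.40397835, -0.69938672, -0.58962675]]), 't': array([ 492.89397983, -114.72995074,  994.62788408])}
```

View pics/top0.png

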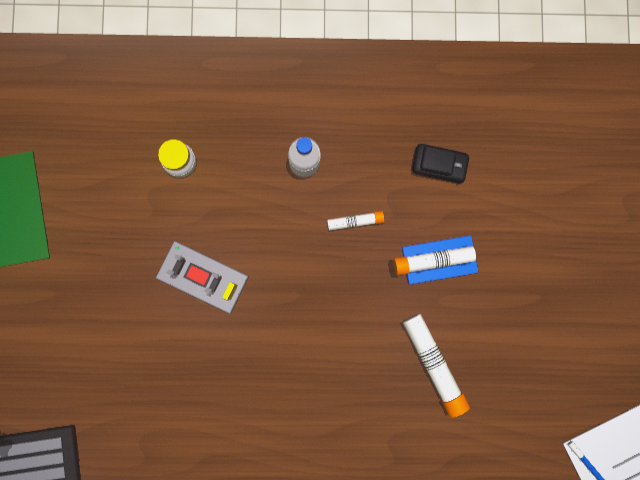

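View pics/scene0.png

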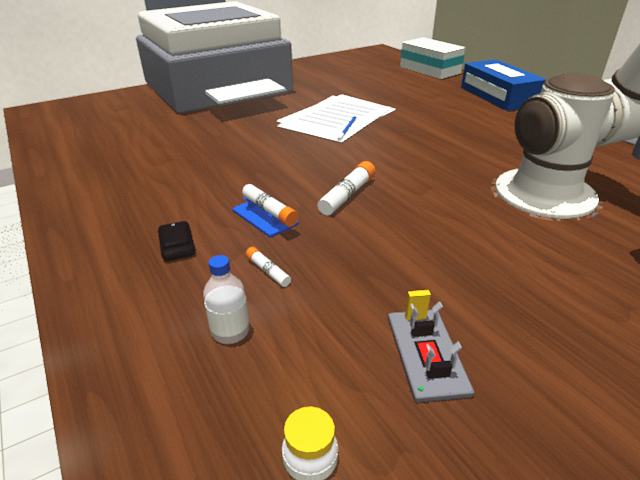

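The top view shows the tube on the blue rest, with the base near (475,256) and the cap near (401,266). The reader plate is near (202,277) with the yellow stop at (230,291), so its open end is towards (178,258). The smaller and larger tubes are decoys. The scene view agrees.

```bash
cat > h.py <<'E'
import cv2,numpy as np
from bench import arm
def ray(p,uv):
    K,R,t=p["intrinsics"],np.array(p["R"]),np.array(p["t"])
    d=R.T@np.linalg.inv(K)@np.array([uv[0],uv[1],1.]); return -R.T@t,d
def onz(p,uv,z):
    c,d=ray(p,uv); return c+d*(z-c[2])/d[2]
def tri(p1,u1,p2,u2):
    c1,d1=ray(p1,u1);c2,d2=ray(p2,u2);d1/=np.linalg.norm(d1);d2/=np.linalg.norm(d2)
    s=np.linalg.lstsq(np.c_[d1,-d2],c2-c1,rcond=None)[0]
    a,b=c1+d1*s[0],c2+d2*s[1]; return (a+b)/2,np.linalg.norm(a-b)
def proj(p,X):
    q=p["intrinsics"]@(np.array(p["R"])@X+p["t"]); return q[:2]/q[2]
def hsv(bgr,lo,hi,roi):
    m=cv2.inRange(cv2.cvtColor(bgr,cv2.COLOR_BGR2HSV),lo,hi); z=np.zeros_like(m)
    x0,y0,x1,y1=roi; z[y0:y1,x0:x1]=m[y0:y1,x0:x1]
    n,l,s,c=cv2.connectedComponentsWithStats(z); i=1+np.argmax(s[1:,4]); return ((l==i)*255).astype(np.uint8),c[i],s[i]
def cen_rect(m):
    c=max(cv2.findContours(m,0,2)[0],key=cv2.contourArea); return cv2.minAreaRect(c),cv2.boxPoints(cv2.minAreaRect(c))
E
python3 - <<'E'
from h import *
np.set_printoptions(precision=1,suppress=True)
T,S=arm.camera_params("top"),arm.camera_params("scene")
t=cv2.imread("pics/top0.png");s=cv2.imread("pics/scene0.png")
def show(n,im,lo,hi,roi,p,z):
    m,c,st=hsv(im,lo,hi,roi); r,b=cen_rect(m); print(n,c,st[4],"rect",np.array(r[0]),np.array(r[1])); print(np.array([onz(p,q,z) for q in b]), onz(p,r[0],z)); return c,r
O=((5,150,120),(18,255,255));W=((0,0,150),(180,60,255));Y=((22,150,120),(35,255,255));B=((100,150,80),(125,255,255))
co,_=show("cap top",t,*O,(380,235,485,285),T,40)
show("barrel top",t,*W,(380,235,485,285),T,40)
cs,_=show("cap scene",s,*O,(230,170,302,230),S,40)
show("barrel scene",s,*W,(230,170,302,230),S,40)
print("cap tri",tri(T,co,S,cs))
show("rest top",t,*B,(380,225,490,295),T,8)
a,_=show("stop top",t,*Y,(150,235,255,320),T,60)
show("plate top",t,(0,0,90),(180,45,200),(150,235,255,320),T,12)
show("window top",t,(0,150,100),(4,255,255),(150,235,255,320),T,12)
# reader whole silhouette (not-wood)
big=cv2.resize(np.hstack([t[230:325,145:260],t[225:320,380:495]]),None,fx=3.4,fy=3.4,interpolation=cv2.INTER_CUBIC);cv2.imwrite("pics/crop0.png",big)
E
```

```text
cap top [479.8 270.5] 182 rect [478. 270.] [28. 12.]
[[ 554.3 -277.5   40. ]
 [ 554.5 -299.    40. ]
 [ 504.8 -298.2   40. ]
 [ 504.6 -276.8   40. ]] [ 529.5 -287.9   40. ]
barrel top [441.5 258.6] 959 rect [441.7 258.6] [15.6 67.9]
[[ 552.2 -161.4   40. ]
 [ 573.3 -281.2   40. ]
 [ 545.9 -285.4   40. ]
 [ 524.9 -165.8   40. ]] [ 549.  -223.3   40. ]
cap scene [236.8 192.5] 532 rect [242.5 199.5] [59. 25.]
[[ 551.  -380.7   40. ]
 [ 505.  -351.3   40. ]
 [ 602.7 -143.5   40. ]
 [ 640.4 -167.1   40. ]] [ 579.5 -250.    40. ]
barrel scene [262.9 198.5] 534 rect [262.7 198.6] [45.6 13.3]
[[ 571.9 -280.2   40. ]
 [ 540.  -315.9   40. ]
 [ 518.6 -186.2   40. ]
 [ 548.7 -158.    40. ]] [ 544.6 -232.    40. ]
cap tri (array([ 547.8, -307.6,   16.1]), np.float64(39.607031563441815))
rest top [442.4 272.4] 790 rect [442.1 272.5] [11.6 70.3]
[[ 524.9 -165.9    8. ]
 [ 548.3 -293.4    8. ]
 [ 527.4 -296.7    8. ]
 [ 504.2 -169.5    8. ]] [ 526.2 -231.2    8. ]
stop top [228.3 290.6] 101 rect [228.3 290.4] [ 5.4 17.4]
[[477.7 160.8  60. ]
 [504.5 148.1  60. ]
 [500.5 139.7  60. ]
 [473.7 152.5  60. ]] [489.1 150.3  60. ]
plate top [201.1 276.6] 2758 rect [201.6 276.7] [82.8 42. ]
[[511.4 288.   12. ]
 [580.2 257.5  12. ]
 [516.7 121.7  12. ]
 [448.5 152.9  12. ]] [514. 205.  12.]
window top [197.4 274.8] 249 rect [197.4 274.7] [19.2 12.5]
[[515.1 232.9  12. ]
 [535.4 223.4  12. ]
 [520.2 192.2  12. ]
 [500.  201.7  12. ]] [517.7 212.5  12. ]
```

View pics/crop0.png

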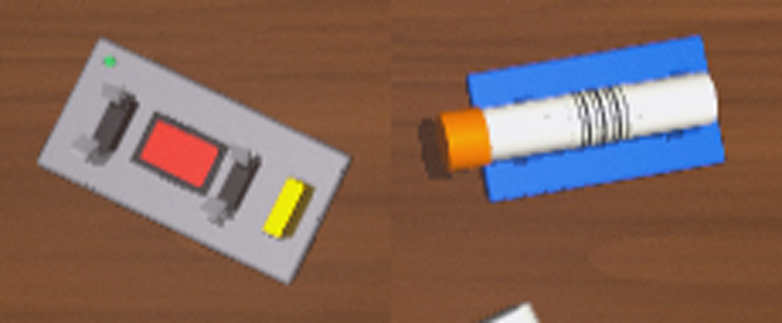

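```bash
cat >> h.py <<'E'
from scipy.spatial.transform import Rotation as Ro
np.set_printoptions(precision=3,suppress=True)
def down(yaw):  # tool down, tool x at world yaw (deg)
    a=np.radians(yaw); return Ro.from_matrix(np.array([[np.cos(a),np.sin(a),0],[np.sin(a),-np.cos(a),0],[0,0,-1]]))
def goto(xyz,yaw):
    s=arm.read_state(); R=Ro.from_quat(s["ee_rot"])
    print("at",s["clock"],s["position"],"F",s["contact_force"],"w",s["gripper_width"],"g",s["grasp_force"])
    print("shift",R.inv().apply(np.array(xyz)-s["position"]),"turn",(R.inv()*down(yaw)).as_rotvec())
E
python3 - <<'E'
from h import *
T,S=arm.camera_params("top"),arm.camera_params("scene")
t=cv2.imread("pics/top0.png");s=cv2.imread("pics/scene0.png")
O=((5,225,190),(18,255,255))
m,co,st=hsv(t,*O,(380,235,485,285));print(co,st)
m,cs,st=hsv(s,*O,(230,170,302,230));print(cs,st)
print(tri(T,co,S,cs),onz(T,co,40))
# rest outline
b=cv2.inRange(cv2.cvtColor(t,cv2.COLOR_BGR2HSV),(100,150,60),(125,255,255));b[:225]=0;b[295:]=0;b[:,:380]=0;b[:,490:]=0
r=cv2.minAreaRect(cv2.findNonZero(b));print("rest",r,onz(T,r[0],8)); print([onz(T,q,8) for q in cv2.boxPoints(r)])
goto([549,-223.3,130],-80)
E
```

```text
[400.959 260.514] [395 257  13   9  74]
[282. 209.] [282 209   1   1   1]
(array([ 544.24 , -148.001,   59.75 ]), np.float64(1.6112488383910044)) [ 544.964 -150.786   40.   ]
rest ((439.7394104003906, 259.5018005371094), (37.90924072265625, 70.50689697265625), 80.13418579101562) [ 549.83  -227.167    8.   ]
[array([ 572.295, -157.571,    8.   ]), array([ 595.959, -285.79 ,    8.   ]), array([ 527.384, -296.702,    8.   ]), array([ 504.164, -169.135,    8.   ])]
at 0.1 [253.364 570.769 230.319] F [ 0.948 -0.457  0.727] w 85.11600976052358 g 0.0
shift [592.482 605.521 101.583] turn [ 0.002 -0.001  0.978]
```

>>> servo_tool:
  rows:
    - [[85, 592, 605, 30, 0, 0, 0.98], [85, 592, 605, 30, 0, 0, 0.98], [85, 592, 605, 30, 0, 0, 0.98], [85, 592, 605, 30, 0, 0, 0.98], [85, 592, 605, 30, 0, 0, 0.98], [85, 592, 605, 30, 0, 0, 0.98], [85, 592, 605, 30, 0, 0, 0.98], [85, 592, 605, 30, 0, 0, 0.98], [85, 592, 605, 30, 0, 0, 0.98], [85, 592, 605, 30, 0, 0, 0.98]]

```text
clock: 1.35
position: [471.9, -16.0, 209.1]
ee_rot: [0.766, -0.643, 0.0, -0.0]
contact_force: [1.0, 0.7, 0.4]
gripper_width: 84.9
grasp_force: 0.0
```

```bash
python3 -c "
from h import *
goto([549,-223.3,150],-80)"
```

```text
at 1.35 [471.926 -16.04  209.103] F [1.001 0.726 0.387] w 84.86696719653403 g 0.0
shift [217.448 -40.181  59.092] turn [-0.     0.    -0.001]
```

>>> servo_tool:
  rows:
    - [[85, 217, -40, 59, 0, 0, 0], [85, 217, -40, 59, 0, 0, 0], [85, 217, -40, 59, 0, 0, 0], [85, 217, -40, 59, 0, 0, 0], [85, 217, -40, 59, 0, 0, 0], [85, 217, -40, 59, 0, 0, 0], [85, 217, -40, 59, 0, 0, 0]]

```text
clock: 2.22
position: [548.4, -219.9, 150.8]
ee_rot: [0.766, -0.643, 0.0, -0.0]
contact_force: [-0.6, -0.2, 0.6]
gripper_width: 85.1
grasp_force: 0.0
```

Run:
```python
from h import *
goto([549,-223.3,80],-80)
p=arm.camera_params("wrist");im=arm.get_image("wrist");cv2.imwrite("pics/w1.png",im[:,:,::-1]);print(p)
```

```text
at 2.225 [ 548.416 -219.933  150.764] F [-0.649 -0.2    0.559] w 85.07711586175692 g 0.0
shift [ 3.407  0.058 70.764] turn [-0.001 -0.    -0.   ]
{'intrinsics': array([[371.648,   0.   , 322.115],
       [  0.   , 371.648, 241.721],
       [  0.   ,   0.   ,   1.   ]]), 'R': array([[-0.985, -0.174, -0.   ],
       [-0.166,  0.942,  0.292],
       [-0.051,  0.288, -0.956]]), 't': array([502.221, 283.418, 394.217])}
```

View pics/w1.png

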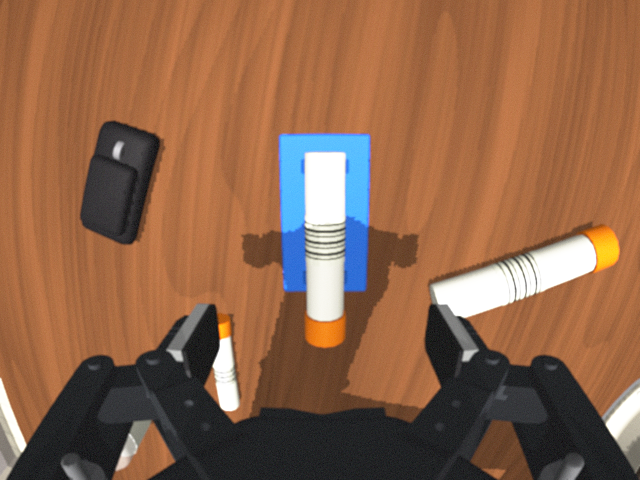

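The wrist view shows the tube upright in the picture. The base edge is at (325,153), the barrel/cap boundary near (325,315), and the barrel sides at columns 306 and 346.

```bash
cat >> h.py <<'E'
def wz(p,uv,z):
    K,R,t=p["intrinsics"],np.array(p["R"]),np.array(p["t"])
    v=np.array([uv[0]-K[0,2],uv[1]-K[1,2]])/K[0,0]; th=np.hypot(*v)
    d=R.T@np.r_[v/max(th,1e-9)*np.sin(th),np.cos(th)]; c=-R.T@t; return c+d*(z-c[2])/d[2]
E
python3 - <<'E'
from h import *
p=arm.camera_params("wrist");im=cv2.imread("pics/w1.png")
print("cam",-np.array(p["R"]).T@p["t"])
g=im.astype(int)
wht=im.min(2)>150
for r in (165,185,205,295,305):
    c=np.where(wht[r,290:360])[0]+290
    a,b=wz(p,(c.min()-.5,r),40),wz(p,(c.max()+.5,r),40);print(r,c.min(),c.max(),(a+b)/2,np.linalg.norm(a-b))
col=wht[:,318:332].mean(1)>.5; rr=np.where(col[130:330])[0]+130; print(rr.min(),rr.max())
for z in(40,54): print("base",wz(p,(325,rr.min()-.5),z),"capedge",wz(p,(325,rr.max()+.5),z))
b=cv2.inRange(cv2.cvtColor(im,cv2.COLOR_BGR2HSV),(100,150,60),(125,255,255));b[:120]=0;b[300:]=0;b[:,:270]=0;b[:,380:]=0
x,y,w,h=cv2.boundingRect(b);print("rest",x,y,w,h,[wz(p,q,8) for q in((x,y),(x+w,y),(x+w,y+h),(x,y+h))])
E
```

```text
cam [ 561.653 -293.19   294.39 ]
165 305 345 [ 555.839 -270.936   40.   ] 28.007412457084254
185 305 344 [ 553.746 -257.192   40.   ] 27.585023202916457
205 305 344 [ 551.275 -243.296   40.   ] 27.90552792301858
295 307 342 [ 539.184 -175.544   40.   ] 27.16465717531086
305 307 342 [ 537.69  -167.198   40.   ] 27.484680671803396
152 320
base [ 557.459 -280.029   40.   ] capedge [ 534.921 -153.922   40.   ]
base [ 557.69  -280.753   54.   ] capedge [ 536.392 -161.586   54.   ]
rest 279 134 91 157 [array([ 593.916, -285.93 ,    8.   ]), array([ 525.506, -298.087,    8.   ]), array([ 498.895, -170.948,    8.   ]), array([ 575.024, -157.55 ,    8.   ])]
```

```bash
python3 -c "
from h import *
goto([548,-222,21],-80)"
```

```text
at 2.275 [ 548.488 -219.854  150.888] F [0.043 0.217 0.323] w 84.79690550094782 g 0.0
shift [  2.002   0.975 129.887] turn [-0.001 -0.     0.   ]
```

>>> servo_tool:
  rows:
    - [[85, 2, 1, 40, 0, 0, 0], [85, 2, 1, 80, 0, 0, 0], [85, 2, 1, 105, 0, 0, 0], [85, 2, 1, 120, 0, 0, 0], [85, 2, 1, 130, 0, 0, 0], [85, 2, 1, 130, 0, 0, 0], [85, 2, 1, 130, 0, 0, 0]]

```text
clock: 3.15
position: [548.6, -223.2, 21.2]
ee_rot: [0.766, -0.643, 0.001, -0.0]
contact_force: [-0.2, 0.0, 0.1]
gripper_width: 85.3
grasp_force: 0.0
```

>>> servo_tool:
  rows:
    - [[20, 0, 0, 0, 0, 0, 0], [20, 0, 0, 0, 0, 0, 0], [20, 0, 0, 0, 0, 0, 0], [20, 0, 0, 0, 0, 0, 0], [20, 0, 0, 0, 0, 0, 0], [20, 0, 0, 0, 0, 0, 0], [20, 0, 0, 0, 0, 0, 0], [20, 0, 0, 0, 0, 0, 0]]

```text
clock: 4.15
position: [547.3, -223.2, 20.6]
ee_rot: [0.766, -0.643, -0.0, 0.0]
contact_force: [-3.6, -0.5, 5.2]
gripper_width: 26.1
grasp_force: 58.9
```

>>> servo_tool:
  rows:
    - [[20, 0, 0, -5, 0, 0, 0], [20, 0, 0, -15, 0, 0, 0], [20, 0, 0, -40, 0, 0, 0], [20, 0, 0, -80, 0, 0, 0], [20, 0, 0, -120, 0, 0, 0], [20, 0, 0, -130, 0, 0, 0], [20, 0, 0, -130, 0, 0, 0], [20, 0, 0, -130, 0, 0, 0]]

```text
clock: 5.15
position: [546.8, -222.8, 148.5]
ee_rot: [0.765, -0.644, -0.001, 0.001]
contact_force: [-0.2, -0.3, -0.6]
gripper_width: 26.7
grasp_force: 59.0
```

Run:
```python
from h import *
goto([548,-222,21],-80)
p=arm.camera_params("wrist");im=arm.get_image("wrist");cv2.imwrite("pics/w2.png",im[:,:,::-1])
```

```text
at 5.15 [ 546.796 -222.791  148.509] F [-0.2   -0.278 -0.564] w 26.743311927673503 g 59.00342881679535
shift [ -0.394  -1.681 127.505] turn [ 0.003  0.001 -0.002]
```

View pics/w2.png

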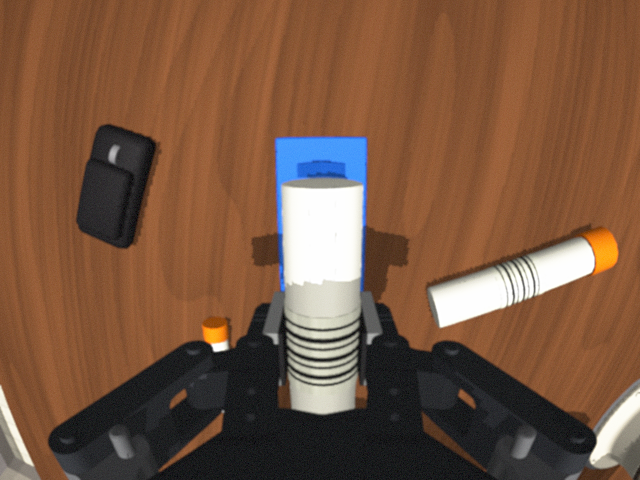

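The tube is held. Its base edge is near (323,181), the barrel sides are at columns 283 and 362, and the bands lie between the pads.

Run:
```python
from h import *
s=arm.read_state();p=arm.camera_params("wrist");im=cv2.imread("pics/w2.png")
R=Ro.from_quat(s["ee_rot"]);P=s["position"]; K=p["intrinsics"]; Rc=np.array(p["R"]); C=-Rc.T@p["t"]
print("cam in tool",R.inv().apply(C-P), "cam rot in tool",Ro.from_matrix(Rc@R.as_matrix()).as_euler('xyz',degrees=True))
def d_(uv):
    v=np.array([uv[0]-K[0,2],uv[1]-K[1,2]])/K[0,0]; th=np.hypot(*v); return R.inv().apply(Rc.T@np.r_[v/th*np.sin(th),np.cos(th)])
c=R.inv().apply(C-P)
sub=im[180:290,270:375].astype(int); w=(sub.min(2)>110)&(sub.max(2)-sub.min(2)<45)
L,Rr=[],[]
for r in range(195,275,10):
    q=np.where(w[r-180])[0]+270; L.append(d_((q.min()-.5,r)));Rr.append(d_((q.max()+.5,r))); print(r,q.min(),q.max(),end="; ")
# tangent planes through the camera contain the axis direction: fit normals
def nrm(D): return np.linalg.svd(np.array(D))[2][2]
n1,n2=nrm(L),nrm(Rr)
if n1@ (c*0+np.array([0,1,0]))<0:n1=-n1
if n2[1]>0:n2=-n2
ax=np.cross(n1,n2);ax/=np.linalg.norm(ax);ax*=np.sign(ax[0]);print("\naxis in tool",ax)
# plane distances: axis point A: n.(A-c)= +-14 ; choose A at tool x=40
for sg in(1,-1):
    A=np.linalg.solve(np.array([n1,n2,[1,0,0]]),np.array([n1@c+sg*14,n2@c+sg*14,40.])); print("axis pt at x=40",A)
col=w[:,40:65].mean(1)>.5
for row in (178,180,182): 
    d=d_((323,row))
    for z in(-33,-19): print(row,z,(c+d*(z-c[2])/d[2]))
for y in range(172,192): print(y,im[y,323],end=" ")
```

```text
cam in tool [  74.52    -0.374 -143.478] cam rot in tool [  0.028  17.002 -89.999]
195 282 362; 205 282 361; 215 282 361; 225 283 361; 235 282 361; 245 283 361; 255 283 361; 265 284 361; 
axis in tool [ 0.993 -0.008  0.12 ]
axis pt at x=40 [ 40.     -0.392 -17.055]
axis pt at x=40 [  40.       0.213 -278.259]
178 -33 [ 60.605  -0.055 -33.   ]
178 -19 [ 58.842  -0.015 -19.   ]
180 -33 [ 60.001  -0.055 -33.   ]
180 -19 [ 58.161  -0.015 -19.   ]
182 -33 [ 59.396  -0.055 -33.   ]
182 -19 [ 57.479  -0.014 -19.   ]
172 [214 105  43] 173 [183  87  32] 174 [157  79  25] 175 [159  82  34] 176 [173  91  56] 177 [164 112  91] 178 [147 132 125] 179 [136 144 142] 180 [129 141 143] 181 [132 143 147] 182 [133 144 144] 183 [134 146 148] 184 [136 144 147] 185 [135 148 145] 186 [133 146 144] 187 [141 153 154] 188 [187 199 197] 189 [251 251 251] 190 [255 255 255] 191 [255 255 255]
```

Run:
```python
from h import *
T,S=arm.camera_params("top"),arm.camera_params("scene")
s=cv2.imread("pics/scene0.png")
# scene: window at z=12, and stop top from projections of the top-view model
m,c,st=hsv(s,(0,150,100),(4,255,255),(380,280,480,410));r,_=cen_rect(m);print("win",c,r[0],onz(S,r[0],12))
m,c,st=hsv(s,(22,150,120),(35,255,255),(380,280,480,410));x,y,w,h=st[:4];print("stop bbox",st,onz(S,(x+w/2,y),60))
g=cv2.inRange(cv2.cvtColor(s,cv2.COLOR_BGR2HSV),(0,0,60),(180,45,200));g[:310]=0;g[405:]=0;g[:,:380]=0;g[:,480:]=0
n,l,q,_=cv2.connectedComponentsWithStats(g);i=1+np.argmax(q[1:,4]);pp=cv2.findContours(((l==i)*255).astype(np.uint8),0,2)[0][0]
hl=cv2.approxPolyDP(cv2.convexHull(pp),3,True)[:,0];print([ (tuple(u),onz(S,u,12)[:2]) for u in hl])
goto([519.4,216.4,160],-115)
```

```text
win [428.622 350.689] (428.8276062011719, 351.5689697265625) [514.078 212.036  12.   ]
stop bbox [406 290  25  30 501] [483.511 147.858  60.   ]
[((np.int32(438), np.int32(310)), array([447.798, 158.752])), ((np.int32(461), np.int32(346)), array([470.115, 227.47 ])), ((np.int32(473), np.int32(393)), array([513.117, 290.345])), ((np.int32(469), np.int32(397)), array([521.611, 291.961])), ((np.int32(415), np.int32(401)), array([581.598, 262.043])), ((np.int32(388), np.int32(314)), array([516.087, 126.481]))]
at 5.2 [ 546.838 -222.837  148.428] F [-0.11  -0.325 -0.492] w 26.47413888715446 g 59.00373458862305
shift [-437.431  -48.431  -11.147] turn [0.003 0.    0.609]
```

>>> servo_tool:
  rows:
    - [[20, -437, -48, -11, 0, 0, 0.61], [20, -437, -48, -11, 0, 0, 0.61], [20, -437, -48, -11, 0, 0, 0.61], [20, -437, -48, -11, 0, 0, 0.61], [20, -437, -48, -11, 0, 0, 0.61], [20, -437, -48, -11, 0, 0, 0.61], [20, -437, -48, -11, 0, 0, 0.61], [20, -437, -48, -11, 0, 0, 0.61], [20, -437, -48, -11, 0, 0, 0.61], [20, -437, -48, -11, 0, 0, 0.61]]

```text
clock: 6.45
position: [519.5, 214.3, 160.4]
ee_rot: [-0.536, 0.844, -0.0, -0.001]
contact_force: [-0.4, -0.0, -0.6]
gripper_width: 26.4
grasp_force: 59.0
```

Run:
```python
from h import *
goto([519,216.4,110],-115)
p=arm.camera_params("wrist");im=arm.get_image("wrist");cv2.imwrite("pics/w3.png",im[:,:,::-1])
```

```text
at 6.45 [519.517 214.299 160.411] F [-0.353 -0.007 -0.621] w 26.419403122530294 g 59.04571294784546
shift [-1.775  1.308 50.409] turn [ 0.001 -0.002 -0.002]
```

View pics/w3.png

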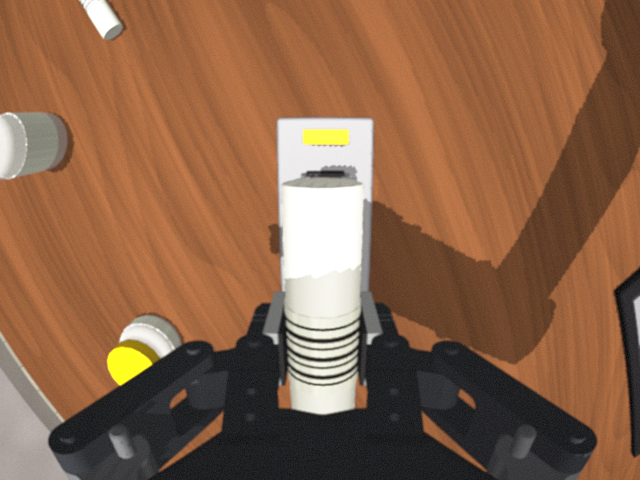

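The wrist view shows the stop's top at (326,137), ahead of the tube base at about (323,185). The plate's stop-side corners are at (278,119) and (372,119), and everything looks aligned.

Run:
```python
from h import *
p=arm.camera_params("wrist");im=cv2.imread("pics/w3.png")
m,c,st=hsv(im,(22,150,120),(35,255,255),(290,120,365,155));r,b=cen_rect(m);print(c,st)
x,y,w,h=st[:4]
X=wz(p,c,60);print("stop top",X, "ends",wz(p,(x,c[1]),60),wz(p,(x+w,c[1]),60),"x-extent",wz(p,(c[0],y),60),wz(p,(c[0],y+h),60))
u=np.array([np.cos(np.radians(65)),np.sin(np.radians(65)),0])
print("origin",X+68*u)
hs=cv2.cvtColor(im,cv2.COLOR_BGR2HSV);g=(hs[...,1]<40)&(hs[...,2]>90)
A=[]
for rr in(150,160,250,265):
    q=np.where(g[rr,265:385])[0]+265;a,b=wz(p,(q.min()-.5,rr),12),wz(p,(q.max()+.5,rr),12);print(rr,q.min(),q.max(),np.linalg.norm(a-b),(a+b)/2)
q=np.where(g[100:140,300])[0]+100;print("edge",q.min(),wz(p,(325,q.min()-.5),12)+83*u)
```

```text
[325.615 136.547] [304 130  44  15 616]
stop top [487.511 150.572  60.   ] ends [500.187 144.565  60.   ] [474.298 156.654  60.   ] x-extent [485.686 146.675  60.   ] [489.867 155.607  60.   ]
origin [516.249 212.201  60.   ]
150 277 372 75.22246365967897 [492.37  160.189  12.   ]
160 277 372 75.50690823006273 [495.735 167.377  12.   ]
250 280 370 75.70481997362651 [526.856 234.93   12.   ]
265 281 369 75.04313957061967 [532.484 246.997  12.   ]
edge 118 [516.449 212.763  12.   ]
```

```bash
python3 -c "
from h import *
goto([518.5,216.5,60],-114.9)"
```

```text
at 6.5 [519.699 214.105 160.674] F [-0.417  0.154 -1.01 ] w 26.355951261362843 g 59.045859575271606
shift [ -1.794   2.03  100.673] turn [ 0.001 -0.001 -0.004]
```

>>> servo_tool:
  rows:
    - [[20, -2, 2, 30, 0, 0, 0], [20, -2, 2, 60, 0, 0, 0], [20, -2, 2, 85, 0, 0, 0], [20, -2, 2, 97, 0, 0, 0], [20, -2, 2, 100, 0, 0, 0], [20, -2, 2, 100, 0, 0, 0], [20, -2, 2, 100, 0, 0, 0]]

```text
clock: 7.38
position: [519.5, 218.6, 62.2]
ee_rot: [-0.537, 0.844, 0.0, 0.001]
contact_force: [-0.6, -0.4, -0.3]
gripper_width: 26.1
grasp_force: 59.0
```

```bash
python3 -c "
from h import *
goto([518.5,216.5,50],-114.9)"
```

```text
at 7.375 [519.492 218.637  62.216] F [-0.586 -0.427 -0.296] w 26.120101124023314 g 59.04309868812561
shift [ 2.378  0.007 12.212] turn [-0.001  0.002 -0.002]
```

>>> servo_tool:
  rows:
    - [[20, 2.4, 0, 4, 0, 0, 0], [20, 2.4, 0, 8, 0, 0, 0], [20, 2.4, 0, 10, 0, 0, 0], [20, 2.4, 0, 10, 0, 0, 0], [20, 2.4, 0, 10, 0, 0, 0]]

```text
clock: 8.0
position: [518.0, 216.2, 51.2]
ee_rot: [-0.537, 0.844, -0.0, 0.0]
contact_force: [0.5, -0.2, -0.6]
gripper_width: 26.3
grasp_force: 59.0
```

Run:
```python
from h import *
goto([518.5,216.5,50],-114.9)
im=arm.get_image("wrist");cv2.imwrite("pics/w4.png",im[:,:,::-1]);goto([518.5,216.5,50],-114.9)
```

```text
at 8.0 [517.957 216.236  51.171] F [ 0.47  -0.174 -0.601] w 26.334192595363966 g 59.04303431510925
shift [-0.469 -0.38   1.171] turn [-0.     0.    -0.002]
at 8.05 [517.985 216.262  51.253] F [-0.14   0.515 -0.874] w 26.379696018300297 g 59.043211340904236
shift [-0.433 -0.365  1.253] turn [-0.     0.    -0.002]
```

View pics/w4.png

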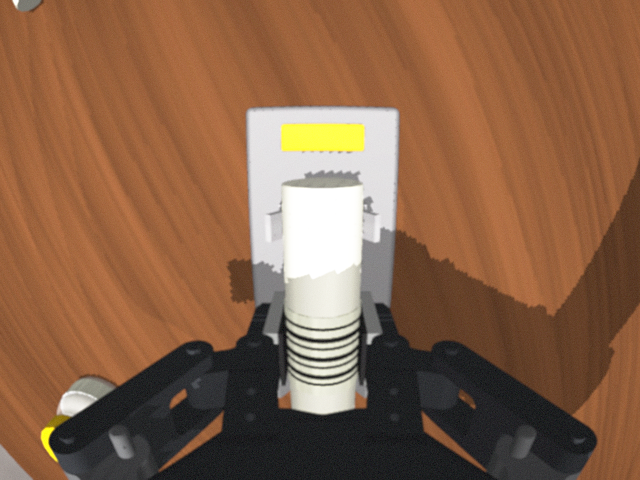

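The base is about 10 mm short of the stop (stop face edge at row 152, base near row 186). The clip arms at columns 265–283 and 363–380 are symmetric about the tube, so I'll press down gently.

>>> servo_tool:
  rows:
    - [[20, 0, 0, 1, 0, 0, 0], [20, 0, 0, 2, 0, 0, 0], [20, 0, 0, 3, 0, 0, 0], [20, 0, 0, 4, 0, 0, 0], [20, 0, 0, 4, 0, 0, 0]]

```text
clock: 8.68
position: [517.8, 216.1, 47.1]
ee_rot: [-0.537, 0.844, -0.0, -0.0]
contact_force: [0.7, -0.8, -0.2]
gripper_width: 26.3
grasp_force: 59.0
```

>>> servo_tool:
  rows:
    - [[20, 0, 0, 1, 0, 0, 0], [20, 0, 0, 2, 0, 0, 0], [20, 0, 0, 3, 0, 0, 0], [20, 0, 0, 3, 0, 0, 0]]

```text
clock: 9.18
position: [518.2, 216.3, 44.8]
ee_rot: [-0.537, 0.844, -0.0, 0.0]
contact_force: [-1.2, -0.2, 4.4]
gripper_width: 26.4
grasp_force: 59.5
```

>>> servo_tool:
  rows:
    - [[20, 0, 0, 1, 0, 0, 0], [20, 0, 0, 2, 0, 0, 0], [20, 0, 0, 3, 0, 0, 0], [20, 0, 0, 3, 0, 0, 0]]

```text
clock: 9.68
position: [519.0, 216.8, 43.0]
ee_rot: [-0.537, 0.843, -0.0, 0.002]
contact_force: [-0.5, -1.5, 9.1]
gripper_width: 26.2
grasp_force: 60.0
```

>>> servo_tool:
  rows:
    - [[20, 0, 0, 1, 0, 0, 0], [20, 0, 0, 2, 0, 0, 0], [20, 0, 0, 3, 0, 0, 0], [20, 0, 0, 3, 0, 0, 0]]

```text
clock: 10.18
position: [519.3, 217.2, 40.1]
ee_rot: [-0.538, 0.843, -0.0, 0.002]
contact_force: [-1.2, -0.2, 8.8]
gripper_width: 26.3
grasp_force: 60.0
```

>>> servo_tool:
  rows:
    - [[20, 0, 0, 1, 0, 0, 0], [20, 0, 0, 2, 0, 0, 0], [20, 0, 0, 2, 0, 0, 0]]

```text
clock: 10.55
position: [519.3, 217.3, 37.8]
ee_rot: [-0.537, 0.843, -0.0, 0.002]
contact_force: [-1.3, 1.6, 8.1]
gripper_width: 26.1
grasp_force: 60.0
```

>>> servo_tool:
  rows:
    - [[20, 0, 0, 1, 0, 0, 0], [20, 0, 0, 2, 0, 0, 0], [20, 0, 0, 3, 0, 0, 0], [20, 0, 0, 3, 0, 0, 0]]

```text
clock: 11.05
position: [518.9, 217.1, 34.0]
ee_rot: [-0.537, 0.843, 0.0, 0.002]
contact_force: [0.1, 1.1, 4.2]
gripper_width: 26.1
grasp_force: 59.7
```

>>> servo_tool:
  rows:
    - [[20, 0, 0, 1, 0, 0, 0], [20, 0, 0, 2, 0, 0, 0], [20, 0, 0, 2, 0, 0, 0]]

```text
clock: 11.42
position: [517.8, 216.1, 30.7]
ee_rot: [-0.537, 0.844, 0.0, -0.0]
contact_force: [0.3, 0.9, -0.3]
gripper_width: 26.4
grasp_force: 59.2
```

>>> servo_tool:
  rows:
    - [[20, 0, 0, 1, 0, 0, 0], [20, 0, 0, 2, 0, 0, 0], [20, 0, 0, 2, 0, 0, 0]]

```text
clock: 11.8
position: [517.4, 215.6, 28.6]
ee_rot: [-0.537, 0.844, -0.0, -0.001]
contact_force: [1.7, -0.6, -1.4]
gripper_width: 26.2
grasp_force: 59.1
```

Snapped in. Now I'll feel for the floor.

>>> servo_tool:
  rows:
    - [[20, 0, 0, 0.5, 0, 0, 0], [20, 0, 0, 1, 0, 0, 0], [20, 0, 0, 1, 0, 0, 0]]

```text
clock: 12.18
position: [517.5, 215.8, 28.0]
ee_rot: [-0.537, 0.844, -0.0, -0.001]
contact_force: [0.2, -0.6, -1.1]
gripper_width: 26.2
grasp_force: 59.1
```

>>> servo_tool:
  rows:
    - [[20, 0, 0, 0.5, 0, 0, 0], [20, 0, 0, 1, 0, 0, 0], [20, 0, 0, 1, 0, 0, 0]]

```text
clock: 12.55
position: [517.7, 216.1, 27.1]
ee_rot: [-0.537, 0.844, 0.0, -0.0]
contact_force: [-1.2, -1.3, -0.4]
gripper_width: 26.3
grasp_force: 59.1
```

>>> servo_tool:
  rows:
    - [[20, 0, 0, 0.5, 0, 0, 0], [20, 0, 0, 1, 0, 0, 0], [20, 0, 0, 1, 0, 0, 0]]

```text
clock: 12.92
position: [517.9, 216.2, 26.6]
ee_rot: [-0.537, 0.844, -0.0, 0.0]
contact_force: [-1.9, -0.9, 5.1]
gripper_width: 26.3
grasp_force: 59.5
```

>>> servo_tool:
  rows:
    - [[20, 0, 0, 0.5, 0, 0, 0], [20, 0, 0, 1, 0, 0, 0], [20, 0, 0, 1, 0, 0, 0]]

```text
clock: 13.3
position: [517.9, 216.2, 26.5]
ee_rot: [-0.537, 0.843, -0.0, 0.0]
contact_force: [-3.8, -1.1, 10.3]
gripper_width: 26.4
grasp_force: 60.2
```

>>> servo_tool:
  rows:
    - [[20, 0, 0, -1, 0, 0, 0], [20, 0, 0, -1.8, 0, 0, 0], [20, 0, 0, -1.8, 0, 0, 0]]

```text
clock: 13.68
position: [517.9, 216.2, 26.6]
ee_rot: [-0.537, 0.844, 0.0, -0.0]
contact_force: [-0.1, -0.3, -1.0]
gripper_width: 26.4
grasp_force: 59.1
```

>>> servo_tool:
  rows:
    - [[20, 0.5, 0, 0, 0, 0, 0], [20, 1, 0, 0, 0, 0, 0], [20, 1.5, 0, 0, 0, 0, 0], [20, 2, 0, 0, 0, 0, 0], [20, 2.5, 0, 0, 0, 0, 0], [20, 3, 0, 0, 0, 0, 0]]

```text
clock: 14.42
position: [516.8, 213.5, 27.1]
ee_rot: [-0.537, 0.844, 0.0, 0.0]
contact_force: [1.0, 2.5, -2.2]
gripper_width: 26.4
grasp_force: 59.2
```

```bash
cat >> h.py <<'E'
def rd():
    s=arm.read_state();R=Ro.from_quat(s["ee_rot"]);d=s["position"]-np.array([516.6,212.4,0]);a=np.radians(65.1)
    print(s["clock"],"reader xyz",d[0]*np.cos(a)+d[1]*np.sin(a),-d[0]*np.sin(a)+d[1]*np.cos(a),d[2],"F tool",R.inv().apply(s["contact_force"]))
E
python3 -c "
from h import *
rd()"
```

```text
14.425 reader xyz 1.0775924928005767 0.2955307817345707 27.05869383878745 F tool [-2.696  0.139  2.153]
```

>>> servo_tool:
  rows:
    - [[20, 0.5, 0, 0.3, 0, 0, 0], [20, 1, 0, 0.4, 0, 0, 0], [20, 1.5, 0, 0.4, 0, 0, 0], [20, 2, 0, 0.4, 0, 0, 0], [20, 2.5, 0, 0.4, 0, 0, 0], [20, 3, 0, 0.4, 0, 0, 0]]

```text
clock: 15.18
position: [515.6, 210.9, 26.7]
ee_rot: [-0.537, 0.844, 0.0, 0.0]
contact_force: [1.5, 1.9, -2.1]
gripper_width: 26.6
grasp_force: 59.2
```

```bash
python3 -c "
from h import *
rd()"
```

```text
15.175 reader xyz -1.8012241285959651 0.320652820360271 26.710049159817213 F tool [-2.353 -0.55   2.097]
```

>>> servo_tool:
  rows:
    - [[20, 0.5, 0, 0, 0, 0, 0], [20, 1, 0, 0, 0, 0, 0], [20, 1.5, 0, 0, 0, 0, 0], [20, 2, 0, 0, 0, 0, 0]]

```text
clock: 15.68
position: [514.6, 209.0, 26.7]
ee_rot: [-0.537, 0.844, -0.0, 0.0]
contact_force: [1.4, 2.7, -1.8]
gripper_width: 26.5
grasp_force: 59.2
```

```bash
python3 -c "
from h import *
rd()"
```

```text
15.675 reader xyz -3.8976692341521977 0.3554464856257804 26.68870290839944 F tool [-3.049 -0.113  1.763]
```

>>> servo_tool:
  rows:
    - [[20, 0.5, 0, 0, 0, 0, 0], [20, 1, 0, 0, 0, 0, 0], [20, 1, 0, 0, 0, 0, 0]]

```text
clock: 16.05
position: [514.2, 208.0, 26.7]
ee_rot: [-0.537, 0.844, -0.0, 0.0]
contact_force: [1.0, 3.4, -1.3]
gripper_width: 26.4
grasp_force: 59.2
```

>>> servo_tool:
  rows:
    - [[20, 0.5, 0, 0, 0, 0, 0], [20, 1, 0, 0, 0, 0, 0], [20, 1, 0, 0, 0, 0, 0]]

```text
clock: 16.42
position: [513.8, 207.3, 26.7]
ee_rot: [-0.537, 0.844, 0.0, 0.0]
contact_force: [1.9, 3.8, -0.7]
gripper_width: 25.9
grasp_force: 59.2
```

Run:
```python
from h import *
rd()
im=arm.get_image("wrist");cv2.imwrite("pics/w5.png",im[:,:,::-1])
```

```text
16.425 reader xyz -5.84092237305855 0.369622640909812 26.65286622972017 F tool [-4.238 -0.13   0.679]
```

View pics/w5.png

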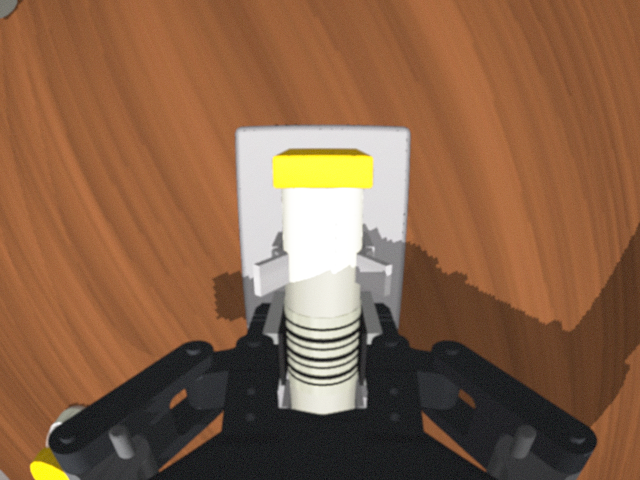

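The tube has not slipped in the grip (bands unchanged), is down between the clip arms, and its base is at the stop's front edge (row about 187). I'll continue in small steps until the force shows contact.

>>> servo_tool:
  rows:
    - [[20, 0.5, 0, 0, 0, 0, 0], [20, 1, 0, 0, 0, 0, 0], [20, 1, 0, 0, 0, 0, 0]]

```text
clock: 16.85
position: [513.9, 207.3, 26.7]
ee_rot: [-0.537, 0.844, 0.0, 0.001]
contact_force: [1.2, 5.6, -2.4]
gripper_width: 26.3
grasp_force: 59.2
```

```bash
python3 -c "
from h import *
rd()"
```

```text
16.85 reader xyz -5.806497880878684 0.3200484045116361 26.701076380557012 F tool [-5.601  1.257  2.384]
```

>>> servo_tool:
  rows:
    - [[20, 0.5, 0, 0, 0, 0, 0], [20, 1, 0, 0, 0, 0, 0], [20, 1, 0, 0, 0, 0, 0]]

```text
clock: 17.23
position: [513.9, 207.2, 26.7]
ee_rot: [-0.537, 0.844, 0.001, 0.002]
contact_force: [2.9, 8.6, -4.0]
gripper_width: 26.2
grasp_force: 59.1
```

```bash
python3 -c "
from h import *
rd()"
```

```text
17.225 reader xyz -5.844016096724253 0.2491163116256243 26.693509192961354 F tool [-9.016  1.028  4.019]
```

The tube has stalled at reader x = -5.8 with about 9 N of push, so the base is on the stop. I'll unload partly and then open.

>>> servo_tool:
  rows:
    - [[20, -0.5, 0, 0.4, 0, 0, 0], [20, -1, 0, 0.8, 0, 0, 0], [20, -1, 0, 0.8, 0, 0, 0]]

```text
clock: 17.6
position: [513.9, 207.2, 26.7]
ee_rot: [-0.537, 0.843, 0.0, 0.001]
contact_force: [0.5, 6.8, 2.9]
gripper_width: 26.3
grasp_force: 59.7
```

```bash
python3 -c "
from h import *
rd()"
```

```text
17.6 reader xyz -5.828040700959484 0.24209712155685947 26.661753239888657 F tool [-6.366  2.455 -2.874]
```

>>> servo_tool:
  rows:
    - [[60, 0, 0, 0, 0, 0, 0], [60, 0, 0, 0, 0, 0, 0], [60, 0, 0, 0, 0, 0, 0], [60, 0, 0, 0, 0, 0, 0], [60, 0, 0, 0, 0, 0, 0], [60, 0, 0, 0, 0, 0, 0]]

```text
clock: 18.35
position: [513.2, 206.1, 25.7]
ee_rot: [-0.537, 0.844, -0.0, -0.0]
contact_force: [0.2, -0.2, -0.0]
gripper_width: 59.9
grasp_force: 0.0
```

>>> servo_tool:
  rows:
    - [[60, 0, 0, -10, 0, 0, 0], [60, 0, 0, -30, 0, 0, 0], [60, 0, 0, -60, 0, 0, 0], [60, 0, 0, -100, 0, 0, 0], [60, 0, 0, -130, 0, 0, 0], [60, 0, 0, -130, 0, 0, 0], [60, 0, 0, -130, 0, 0, 0]]

```text
clock: 19.23
position: [512.6, 205.9, 155.5]
ee_rot: [-0.537, 0.844, 0.0, -0.0]
contact_force: [-0.5, 0.7, -0.4]
gripper_width: 60.0
grasp_force: 0.0
```

Run:
```python
from h import *
rd()
p=arm.camera_params("wrist");w=arm.get_image("wrist");s=arm.get_image("scene")
c=cv2.resize(s[260:420,360:500],None,fx=2.8,fy=2.8,interpolation=cv2.INTER_CUBIC);w2=cv2.resize(w[80:400,170:470],None,fx=1.4,fy=1.4)
h=min(len(c),len(w2));cv2.imwrite("pics/end.png",np.hstack([c[:h],w2[:h,:400]])[:,:,::-1]);cv2.imwrite("pics/w6.png",w[:,:,::-1])
```

```text
19.225 reader xyz -7.539367816604951 0.8644395845747757 155.5388057599791 F tool [-0.392  0.699  0.365]
```

View pics/end.png

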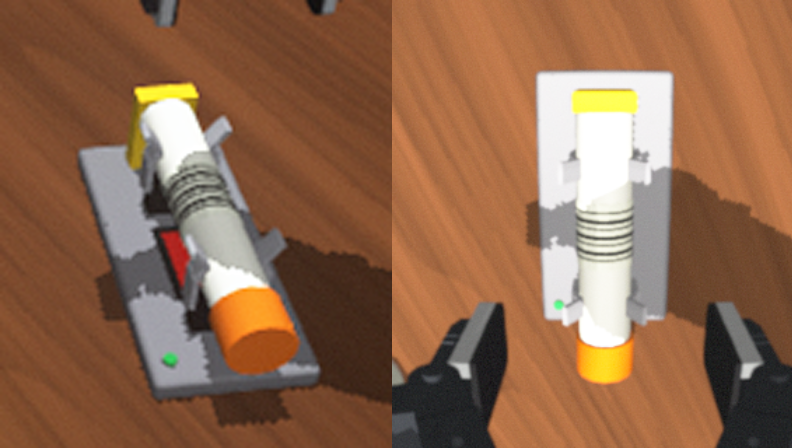

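The views show the tube down in both clips, its base against the yellow stop, and the fingers clear. I'll run a quick numeric check.

Run:
```python
from h import *
p=arm.camera_params("wrist");im=cv2.imread("pics/w6.png");hs=cv2.cvtColor(im,cv2.COLOR_BGR2HSV)
l=hs[100:360,318:328].astype(int);sat=np.median(l[...,1],1)
yl=[i+100 for i in range(260) if sat[i]>120]; 
e=[k for k in range(101,359) if (sat[k-100]>110)!=(sat[k-101]>110)];print(e)
P=[wz(p,(322.5,k-.5),60) for k in e]
a=np.radians(65.1)
for k,q in zip(e,P): d=q-np.array([516.6,212.4,60]);print(k,d[0]*np.cos(a)+d[1]*np.sin(a),-d[0]*np.sin(a)+d[1]*np.cos(a))
for r in(180,215,300,312):
    q=np.where((hs[r,300:345,1]<40)&(hs[r,300:345,2]>185))[0]+300;print(r,q.min(),q.max(),np.linalg.norm(wz(p,(q.min()-.5,r),46)-wz(p,(q.max()+.5,r),46)))
```

```text
[130, 144, 160, 328]
130 -83.60206030111655 1.282646087691635
144 -74.6213917728068 1.260282665605157
160 -64.33130956401665 1.234943681535004
328 56.31562696775141 0.9587367369769417
180 300 344 30.702478934200165
215 300 340 28.546080730486175
300 300 336 27.828507038263766
312 304 338 26.70240697699443
```

```bash
python3 -c "
from bench import arm
print(arm.job_done())"
```

```text
the job is handed in; nothing more can be done
None
```

The job is handed in at about 19 s on the clock: the tube is snapped down in both clips with its base against the end stop, and it has been released; force readings stayed near 10 N pressing down and 9 N sliding, and I never touched the sanitizer, jar or mouse.

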